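# Hold the bag clip open over the red recipe card

### The arm

A 6-joint arm with a two-finger parallel gripper is mounted at the origin on a cart in front of the work surface, level with it; the furniture and walls round the work are solid. World frame = base frame: x ahead of the robot, y to its left, z up, the work surface at z = 0. Lengths are in m, angles in degrees, forces in N, time in s.
With the tool pointing down it reaches from about 0.4 to 0.825 m from the base axis. Payload 7 kg.
Tool frame: the origin (TCP) lies midway between the tips of the shut fingers; the grasp point (between the pads) lies 19 mm behind it; z points along the fingers, y is the direction in which the jaws open and shut (so a half turn about z gives the same grasp; the last joint's range is limited). The gripper opens to 88 mm and grips with 3 to 60 N. Pads are 19 mm wide; open, the fingers measure 130 mm over their backs; the gripper's body (78 mm by 193 mm) begins 47 mm behind the grasp point.
Start: joints at [-59.639, 20.546, 0.682, 0, -70.136, -16.507], TCP at [0.162, -0.655, 0.227] pointing down, gripper open.
Joint ranges: [-176.03, 176.03], [-82.01, 121.73], [-58.28, 71.71], [-173.87, 95.51], [-174.79, -0.11], [-173.66, 173.66]. Speed limits (degrees/s): [136.94, 136.94, 172.46, 180, 180, 180].

### API

Orientations are given as [roll, pitch, yaw] about the fixed x, y, z axes, in that order (R = Rz(yaw) Ry(pitch) Rx(roll)).
In Python, from plant import get_state, capture, close_job gives the robot as it stands.
- The arm moves only by the tool apply_moves, never from a script. Its argument "commands" is a list of rows, each an object with "grip": the opening, from 0 (shut) to 1 (fully open); "dp": the shift along the tool's x, y, z in mm, a list of three; "yaw": the turn about the tool's z in rad. A call has 1 to 12 rows; each row is the pose to reach, as a shift and turn from the pose commanded when the call began, along the tool's axes at that moment; what a row does not reach only later rows make up. A row lasts 1/8 s, in which the tool goes at most 62.5 mm and 10.7 degrees, less where a joint would pass 70% of its speed; a pose out of reach is approached as far as the arm can. A call with a gripper value outside its range is refused whole. The fingers move at their own pace and stop on an object; "newtons" is the grip in N (left out, the last holds). Time passes only in rows, so rows that repeat a pose let the fingers close. It gives the time, the measured TCP pose, the force and the opening at its end, in the units of the state.
- get_state(): the state, without advancing time (a new reading comes with each control period).
- capture(name): name is "scene" or "top" or "wrist"; returns a dict with "color" (420x560x3 uint8, red, green, blue), "camera_matrix" (3x3 intrinsics, pixels), "xyz" and "rotation" of the camera in the world; the wrist camera has in their place "T_tool_cam" (4x4, takes a point from camera to tool coordinates, whose origin is the TCP and whose axes are the flange's). Camera axes: x right, y up, looking along -z (the intrinsics and any distortion apply to the point x, -y, -z); pixel columns grow to the right and rows downward; lengths in m; the calibration is good to about 2 mm. A picture is of the moment at which its call begins: read the wrist's pose just before it. There is no depth.
- close_job(): hands the job in, once; it reports no verdict.
The state is a dict: "time_s": time; "joints": joint angles; "qd": joint speeds; "joint_torque": joint torques, N m; "tcp_pos": TCP position; "eef_rot": TCP orientation; "contact_force": force on the tool from outside, world axes, zero at the start; "moment": the same for the moment, N m; "gripper_width": finger opening in m.
Only numpy, scipy, OpenCV 4.12 (cv2) and the standard library are available. Lean on these libraries where they do the work, as an engineer would, in place of code of your own. Each camera call takes 0.05 s, during which the arm holds its last target.

### The job

Pinch the handles of the green spring clip so that it lets go of the steel strip it is parked on, lift it off, and bring it down over the top edge of the recipe card with the red band, so that its open jaws hang either side of the card. Finish while still holding it there, squeezed well open and touching neither the card nor its foot, so that I can slip a second card in before it closes. Do not touch the card with the blue band, and leave the other things on the worktop where they are.

Things in the scene. Friction and masses are not known exactly. Their poses are not given: they have to be found in the camera images.
- clip_hinge (a point): Middle of the hinge axis of the loose green spring clip. Axes are its first half's: y along the hinge, z from jaws up to handles. At the start it stands upright astride the perch's strip, jaws down. Pinched evenly, each half tilts by half the joint value, so these axes tilt too; the hinge stays midway between the handle ends and sinks to 50 mm below them.
- clip: The clip (clothes-peg type bag clip, 70 g); origin and axes as clip_hinge. Jaws reach 47 mm below the hinge and are 50 mm wide along y. A card edge can enter up to 38 mm between the jaws, where it meets the hinge coil (radius 7 mm).
- clip_grip (a point): Point midway between the two handle ends of the parked clip, 45 mm above the hinge, moving with the first half. The handles rise in a V on the -x and +x side and end in rolled bars along y, 36 mm long, 8 mm thick, centred at this height; over the outside they measure 56 mm parked, about 24 mm fully squeezed. Pinch the bars along x to open the jaws.
- clip_jaw (a joint): Opening angle between the clip's halves, rad. 0: parked, biting the 3 mm strip; -0.07: shut on nothing; 0.64: wide open at its stop, lips 31 mm apart (0.35: 18 mm). A spring closes it: pinching the handle ends takes about 4 N at first, 9 N fully open.
- lip_a (a point): Inner face of the lip of the clip's first half (-x side), middle of its length, 42 mm below the hinge, 5 mm above the jaw's end. The lip is 6 mm thick, 10 mm high, 50 mm long.
- lip_b (a point): The same point on the lip of the other half (on its +x side).
- perch_top (a point): Middle of the top edge of the perch's bare steel strip, 85 mm above the worktop: 3 mm thick along x, 60 mm long along y, z up, standing in an oak foot 56 x 80 x 24 mm. Fixed to the worktop. The clip's hinge sits 7 mm above this point at the start.
- perch: The same perch; origin at the centre of its underside, same axes. Fixed.
- card_red_edge (a point): Middle of the top edge of the stiff recipe card whose top 26 mm is a red band, 130 mm above the worktop: x across the card (3 mm thick), y along its edge (90 mm long), z up. It stands upright in an oak foot 56 x 110 x 24 mm; fixed to the worktop.
- card_red: That card with its foot; origin at the centre of the foot's underside, same axes. Fixed.
- card_blue: An identical card and foot, but with a blue band. Fixed; origin at the centre of its foot's underside, top edge 130 mm above it. Not to be touched.
- shaker: Bystander: small shaker, 44 x 44 x 90 mm, standing loose; origin at its underside.
- pepper_grinder: Bystander: glass and steel pepper grinder, 54 x 54 x 136 mm, standing loose; origin at its underside.
- egg_timer: Bystander: white wind-up timer, 66 x 66 x 60 mm, loose; origin at its underside.
- teaspoon: Bystander: steel teaspoon, 139 x 30 x 10 mm, lying loose; origin at its underside.
- cake_fork: Bystander: small steel fork, 155 x 22 x 10 mm, lying loose; origin at its underside.
Things that resemble listed ones, but are neither listed nor needed, are in the scene too. Of the things that look like the clip, the smaller one is meant.

How it is judged (in metres and radians):
On the way, in this order (a step that is already met when the one before it is completed fails the run):
1. the clip is opened and lifted clear of the perch's strip (z of clip_hinge in the frame of perch above 0.15 m and contact force between the fingers and clip above 1 N), for 0.1 s.
2. the gaping jaws hang either side of the red-banded card (value of joint clip_jaw above 0.35 rad and ((x of lip_a in the frame of card_red_edge above 0.003 m and x of lip_b in the frame of card_red_edge below -0.003 m) or (x of lip_a in the frame of card_red_edge below -0.003 m and x of lip_b in the frame of card_red_edge above 0.003 m)) and z of lip_a in the frame of card_red_edge between -0.05 and -0.008 m and y of lip_a in the frame of card_red_edge between -0.035 and 0.035 m and z of lip_b in the frame of card_red_edge between -0.05 and -0.008 m and y of lip_b in the frame of card_red_edge between -0.035 and 0.035 m), for 0.2 s.
At the end, for the whole second after the job is handed in: Fingers still squeeze the clip: opening over 0.35 rad, a lip on each side of the red-banded card (lip faces over 3 mm from its mid plane), lip points 8 to 50 mm below its edge, within 35 mm of its middle; clip at rest, no touch of card or foot (all of step 2 and contact force between each of clip, the arm, the fingers and card_red below 0.3 N and contact force between the fingers and clip above 1 N and linear speed of clip below 0.03 m/s); the arm keeps its last pose, push and grip.
It fails at once if the blue-banded card is touched by the robot or the clip (contact force between any of the arm, the fingers, clip and card_blue above 1 N).
It fails at once if a bystander is moved more than 3 cm (distance of any of shaker, pepper_grinder, egg_timer, teaspoon, cake_fork from where it was at the start of the episode above 0.03 m).
It also fails if it takes over 43 s, if anything falls off the work surface, if the arm or the gripper's body presses on something with over 40 N, if the wrist force passes 120 N, or if a joint passes its speed limit or range.

## Working session

There is one attempt and no reset: what is moved stays moved. The work goes in short steps, Python scripts to look and compute and a tool call to move; the robot and the scene stay as the last step left them, time stands still between calls to the robot, and variables do not carry over. Pictures are saved under pics/ and viewed, and the job is handed in when it is done.

Besides the shell and the picture viewer there is one more tool, called after "Request:" as a command line: name --argument value ..., lists and objects as JSON in quotes. apply_moves: Moves the arm, as the interface text tells. Its arguments: {"type":"object","properties":{"commands":{"type":"array","items":{"type":"object","properties":{"grip":{"type":"number"},"dp":{"type":"array","items":{"type":"number"}},"yaw":{"type":"number"}}}},"newtons":{"type":"number"}},"required":["commands"]}

```bash
mkdir -p pics
cat > h.py <<'E'
import numpy as np, cv2, json
from plant import get_state, capture, close_job
def save(n,name):
    s=get_state(); c=capture(n)
    cv2.imwrite(f'pics/{name}.png',c['color'][:,:,::-1])
    d={k:(np.array(v).tolist()) for k,v in c.items() if k!='color'}
    d['state']={k:np.array(v).tolist() for k,v in s.items()}
    json.dump(d,open(f'pics/{name}.json','w')); return c
E
python3 - <<'E'
from h import *
for n in ('scene','top','wrist'):
    c=save(n,n+'0'); print({k:np.round(v,4).tolist() for k,v in c.items() if k!='color'})
print(get_state())
E
```

```text
{'camera_matrix': [[547.0242, 0.0, 280.6972], [0.0, 547.0242, 198.5577], [0.0, 0.0, 1.0]], 'xyz': [-0.263, -0.5716, 0.7268], 'rotation': [56.0889, -0.9349, -53.0947]}
{'camera_matrix': [[503.4048, 0.0, 278.8874], [0.0, 503.4048, 208.3028], [0.0, 0.0, 1.0]], 'xyz': [0.3596, -0.0332, 1.3293], 'rotation': [5.6311, -0.8883, -89.8199]}
{'camera_matrix': [[307.869, 0.0, 278.0844], [0.0, 307.869, 206.3662], [0.0, 0.0, 1.0]], 'T_tool_cam': [[-0.0006, 0.9559, 0.2936, 0.0794], [1.0, 0.0009, -0.0008, -0.0005], [-0.001, 0.2935, -0.9559, -0.1566], [0.0, 0.0, 0.0, 1.0]]}
{'time_s': 0.15, 'joints': array([-5.96401274e+01,  2.05840024e+01,  6.45555913e-01, -1.42303268e-02,
       -7.01352699e+01, -1.65083608e+01]), 'qd': array([-0.11964932, -0.2150577 ,  0.24959746,  0.06838881, -0.02223659,
       -0.00891811]), 'joint_torque': array([-7.63220305e-04, -5.83277357e+01,  2.93293405e+01,  7.00116277e+00,
        8.87054717e-03, -1.14377351e-04]), 'tcp_pos': array([ 0.16149993, -0.65501665,  0.2258146 ]), 'eef_rot': array([ 1.79925521e+02, -8.12114800e-03, -1.66153327e+02]), 'contact_force': array([-0.10050245,  0.17065691,  0.05545512]), 'moment': array([ 0.02583435, -0.00607586, -0.06051688]), 'gripper_width': 0.08795813518587599}
```

View pics/scene0.png

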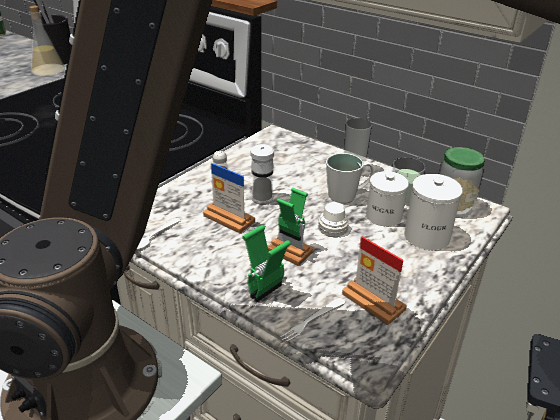

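View pics/top0.png

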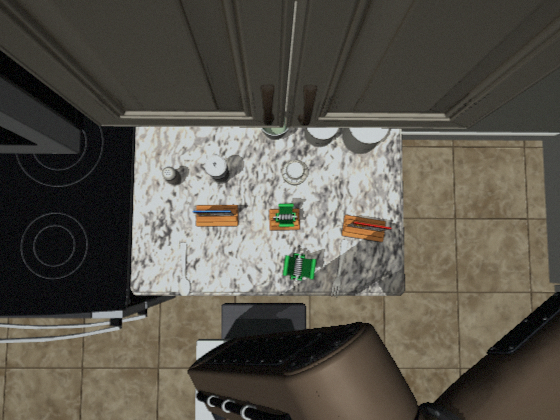

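View pics/wrist0.png

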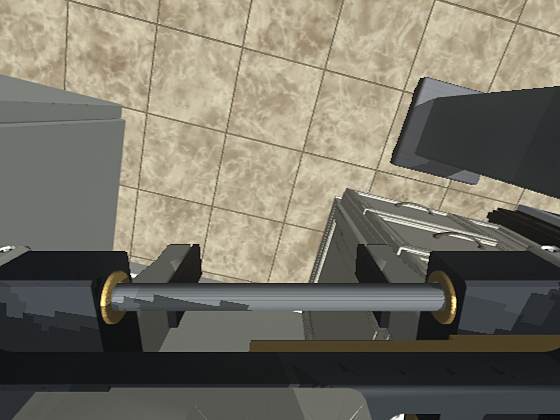

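```bash
cat >> h.py <<'E'
from scipy.spatial.transform import Rotation as R
def cam(name):
    d=json.load(open(f'pics/{name}.json')); K=np.array(d['camera_matrix'])
    if 'xyz' in d: return K,np.array(d['xyz']),R.from_euler('xyz',d['rotation'],degrees=True).as_matrix()
    s=d['state']; T=np.array(d['T_tool_cam']); Rt=R.from_euler('xyz',s['eef_rot'],degrees=True).as_matrix()
    return K,np.array(s['tcp_pos'])+Rt@T[:3,3],Rt@T[:3,:3]
def ray(name,u,v):
    K,p,Rm=cam(name); d=np.array([(u-K[0,2])/K[0,0],-(v-K[1,2])/K[1,1],-1.]); d=Rm@d; return p,d/np.linalg.norm(d)
def onplane(name,u,v,z):
    p,d=ray(name,u,v); return p+d*(z-p[2])/d[2]
def tri(*obs):
    A=np.zeros((3,3));b=np.zeros(3);rs=[ray(*o) for o in obs]
    for p,d in rs:
        M=np.eye(3)-np.outer(d,d);A+=M;b+=M@p
    x=np.linalg.solve(A,b); return x,[round(float(np.linalg.norm((np.eye(3)-np.outer(d,d))@(x-p)))*1000,1) for p,d in rs]
def proj(name,X):
    K,p,Rm=cam(name); c=Rm.T@(np.array(X)-p); return np.array([K[0,0]*c[0]/-c[2]+K[0,2],-K[1,1]*c[1]/-c[2]+K[1,2]])
def crop(name,out,x0,y0,x1,y1,s):
    im=cv2.imread(f'pics/{name}.png')[y0:y1,x0:x1]; cv2.imwrite(f'pics/{out}.png',cv2.resize(im,None,fx=s,fy=s,interpolation=cv2.INTER_CUBIC))
E
python3 - <<'E'
from h import *
crop('scene0','c1',190,140,430,330,3.3)
crop('top0','c2',160,140,410,300,3.2)
print(onplane('top0',286,217,.1),onplane('top0',299,267,.1),onplane('top0',366,224,.13),onplane('top0',216,212,.13))
E
```

```text
[ 0.45955153 -0.06939262  0.1       ] [ 0.33792272 -0.10117748  0.1       ] [ 0.44114961 -0.26006929  0.13      ] [0.46835308 0.09871698 0.13      ]
```

View pics/c1.png

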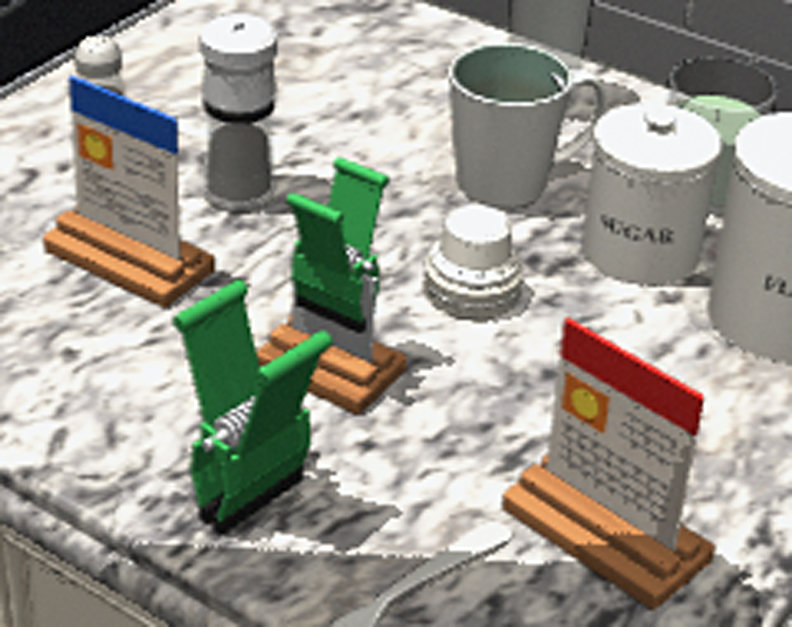

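View pics/c2.png

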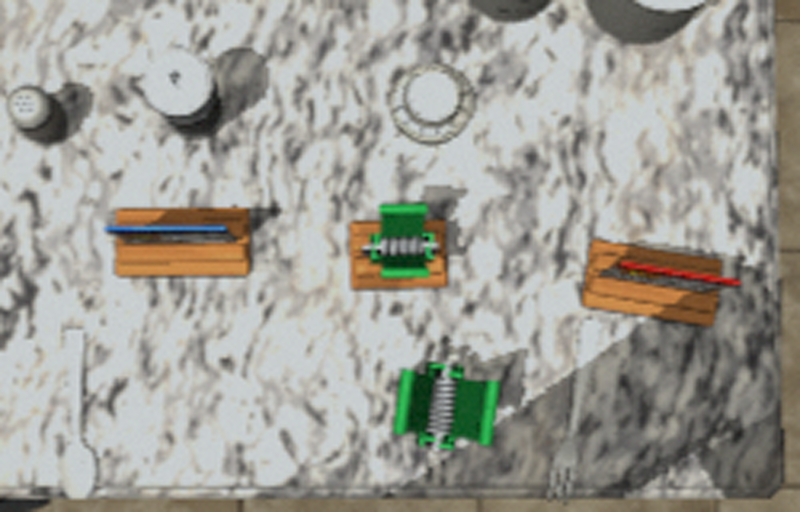

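Run:
```python
from h import *
S=lambda u,v:('scene0',190+u/3.3,140+v/3.3)
T=lambda u,v:('top0',160+u/3.2,140+v/3.2)
print('bar -x',tri(S(315,208),T(406,273))); print('bar +x',tri(S(362,174),T(404,209)))
print('cardL',tri(S(564,322),T(624,264)));print('cardR',tri(S(702,402),T(740,283)))
print('blueL',tri(S(70,80),T(107,229)));print('blueR',tri(S(178,125),T(225,230)))
print('big',tri(S(212,300),T(403,404)),tri(S(298,355),T(489,412)))
print('grinder',onplane('top0',160+175/3.2,140+75/3.2,.136), 'flour',onplane('top0',366,130,.15))
for z in (.137,): print(proj('wrist0',[.46,-.07,z]))
```

```text
bar -x (array([ 0.43647114, -0.07010656,  0.13825104]), [0.3, 0.3])
bar +x (array([ 0.48457644, -0.06892227,  0.13643826]), [0.1, 0.1])
cardL (array([ 0.44402783, -0.23285867,  0.12884611]), [1.2, 1.2])
cardR (array([ 0.43066065, -0.32066506,  0.12761574]), [0.5, 0.5])
blueL (array([0.46918118, 0.15310736, 0.12741935]), [0.3, 0.3])
blueR (array([0.46997615, 0.06384237, 0.12676486]), [1.3, 1.3])
big (array([ 0.34081364, -0.0694522 ,  0.12852281]), [1.1, 1.1]) (array([ 0.33479298, -0.13317959,  0.12576877]), [0.7, 0.7])
grinder [0.58474838 0.10299808 0.136     ] flour [ 0.66557278 -0.25942075  0.15      ]
[675.4047171  537.46474289]
```

Request:
apply_moves --commands '[{"grip": 1, "dp": [-20, 22, -25], "yaw": -0.08}, {"grip": 1, "dp": [-58, 68, -25], "yaw": -0.2}, {"grip": 1, "dp": [-97, 113, -25], "yaw": -0.33}, {"grip": 1, "dp": [-136, 158, -25], "yaw": -0.46}]'

```text
time_s: 0.65
tcp_pos: [0.2562, -0.4677, 0.2513]
eef_rot: [180.0, 0.0, -139.6]
contact_force: [0.7, -0.8, -0.4]
gripper_width: 0.0872
```

Request:
apply_moves --commands '[{"grip": 1, "dp": [-52, 22, 0], "yaw": -0.11}, {"grip": 1, "dp": [-104, 43, 0], "yaw": -0.22}, {"grip": 1, "dp": [-156, 65, 0], "yaw": -0.33}, {"grip": 1, "dp": [-208, 87, 0], "yaw": -0.44}, {"grip": 1, "dp": [-260, 109, 0], "yaw": -0.55}, {"grip": 1, "dp": [-312, 130, 0], "yaw": -0.66}, {"grip": 1, "dp": [-364, 152, 0], "yaw": -0.77}, {"grip": 1, "dp": [-414, 173, 0], "yaw": -0.869}, {"grip": 1, "dp": [-414, 173, 0], "yaw": -0.869}, {"grip": 1, "dp": [-414, 173, 0], "yaw": -0.869}]'

```text
time_s: 1.9
tcp_pos: [0.46, -0.0698, 0.2513]
eef_rot: [180.0, -0.0, -90.0]
contact_force: [-0.2, -0.1, 0.2]
gripper_width: 0.0878
```

Run:
```python
from h import *
save('wrist','w1'); save('scene','s1'); s=get_state(); print(s['time_s'],s['tcp_pos'],s['eef_rot'],s['joints'])
for p in ([.4365,-.07,.138],[.4845,-.07,.138]): print(proj('w1',p))
```

```text
2.0 [ 0.45977776 -0.07066946  0.2514751 ] [ 1.79981929e+02 -2.25881189e-03 -9.00716951e+01] [ 1.56098137e+01 -6.71521759e-01 -2.22942520e+01 -2.91436937e-03
 -6.83952785e+01 -1.56804357e+01]
[304.00486381 203.01099871]
[251.50450027 203.03742938]
```

View pics/w1.png

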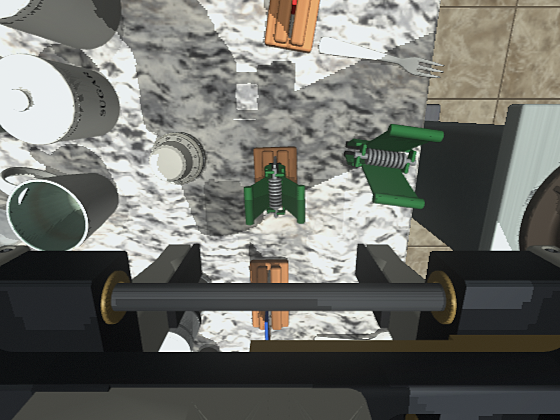

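View pics/s1.png

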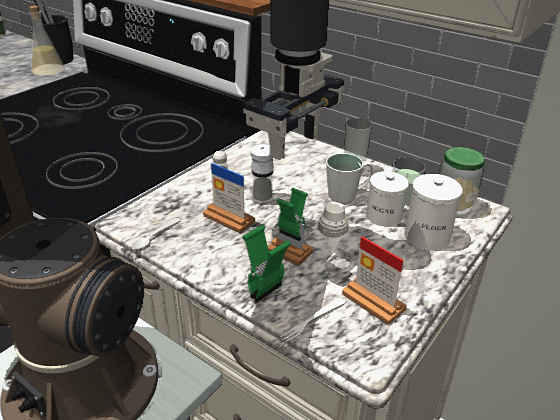

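Run:
```python
from h import *
im=cv2.imread('pics/w1.png'); x0,y0,x1,y1=210,130,350,240
crop('w1','c3',x0,y0,x1,y1,5.5)
print(proj('s1',[.46,-.07,.25]), proj('s1',[.4605,-.0695,.137]))
# wrist observation rays vs pads: ray for pixel
hsv=cv2.cvtColor(im,cv2.COLOR_BGR2HSV); m=cv2.inRange(hsv,(50,100,40),(85,255,255)); m[:, :210]=0;m[:,340:]=0;m[240:]=0
for r in range(175,232,4):
    c=np.where(m[r])[0]; print(r,c.min() if len(c) else None,c.max() if len(c) else None)
```

```text
[294.57812714 146.62399222] [292.74161348 197.94369752]
175 265 284
179 262 288
183 256 295
187 244 304
191 244 303
195 244 303
199 245 304
203 245 303
207 245 303
211 246 303
215 246 303
219 246 303
223 246 252
227 None None
231 None None
```

View pics/c3.png

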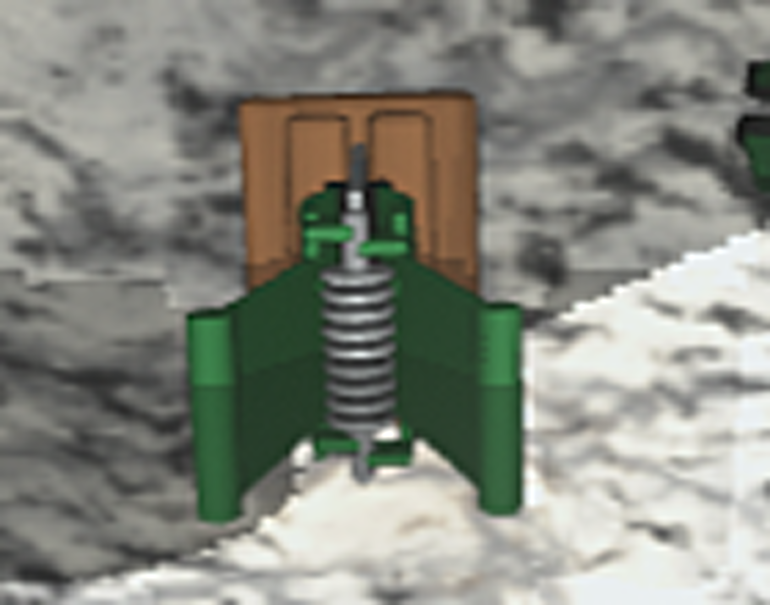

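Request:
apply_moves --commands '[{"grip": 1, "dp": [-1, -2.5, 30], "yaw": -0.024}, {"grip": 1, "dp": [-1, -2.5, 60], "yaw": -0.024}, {"grip": 1, "dp": [-1, -2.5, 80], "yaw": -0.024}, {"grip": 1, "dp": [-1, -2.5, 80], "yaw": -0.024}, {"grip": 1, "dp": [-1, -2.5, 80], "yaw": -0.024}]'

```text
time_s: 2.62
tcp_pos: [0.4632, -0.0696, 0.1725]
eef_rot: [-179.9, -0.0, -88.7]
contact_force: [-0.0, -0.5, 0.2]
gripper_width: 0.0879
```

Run:
```python
from h import *
save('wrist','w2'); save('scene','s2');s=get_state(); print(s['time_s'],s['tcp_pos'],s['eef_rot'])
for p in ([.436,-.07,.137],[.484,-.07,.137],[.46,-.07,.092]): print(proj('w2',p))
crop('w2','c4',130,130,430,300,2.6)
crop('s2','c5',220,100,400,250,4)
```

```text
2.725 [ 0.4633843  -0.06920746  0.17267569] [-1.79892275e+02  1.40511899e-02 -8.86533182e+01]
[319.00957289 236.34551371]
[247.6838642  234.84559793]
[282.51007382 214.25976433]
```

View pics/c4.png

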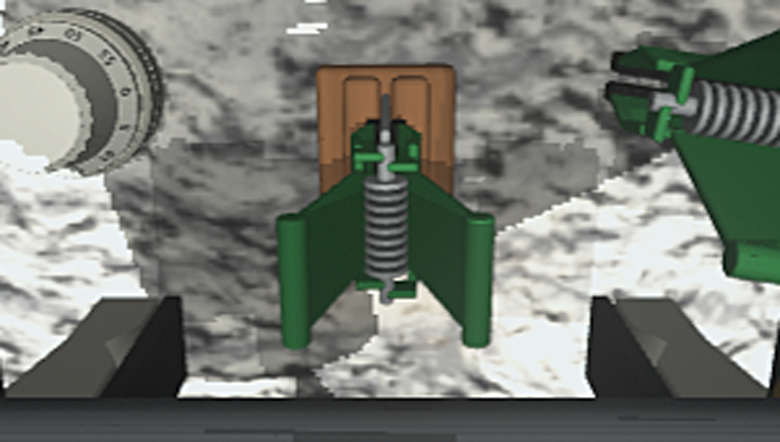

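View pics/c5.png

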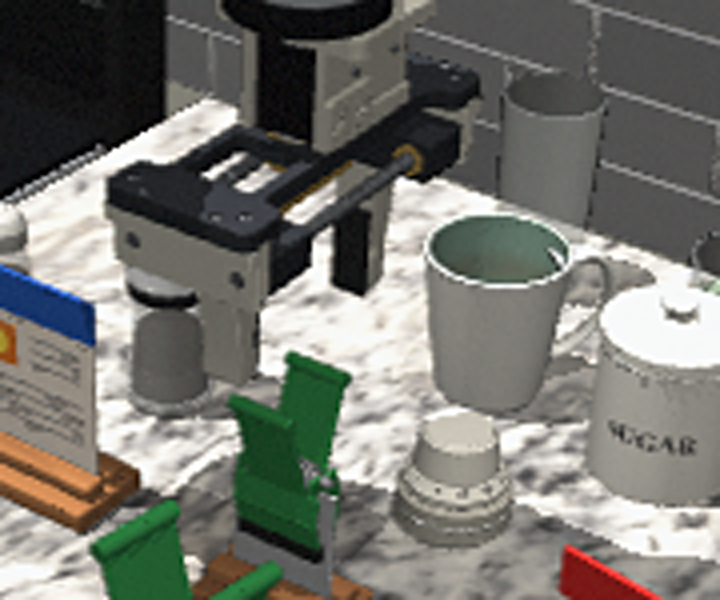

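Run:
```python
from h import *
for x in (.419,.507): 
  for z in (.1727,.1537): print(x,z,proj('s2',[x,-.0692,z]),proj('w2',[x,-.0692,z]))
print([ (proj('s2',p)-[220,100])*4 for p in ([.419,-.0692,.1727],[.507,-.0692,.1727],[.4365,-.0695,.138])])
# wrist-only two-view triangulation
W=lambda u,v:('w2',130+u/2.6,130+v/2.6)
V=lambda u,v:('w1',210+u/5.5,130+v/5.5)
print(tri(W(294,281),V(212,417)),tri(W(479,281),V(500,410)))
print(tri(W(294,281),('s2',220+264/4,100+408/4)),tri(W(479,281),('s2',220+318/4,100+367/4)))
```

```text
0.419 0.1727 [280.02559932 191.67198301] [357.05681545 262.84893114]
0.419 0.1537 [279.8667407  200.17604173] [349.60049479 248.50801148]
0.507 0.1727 [307.04887875 172.36469572] [200.68919905 259.63557032]
0.507 0.1537 [306.63386515 180.59501763] [208.06898472 245.56211279]
[array([240.1023973 , 366.68793205]), array([348.19551499, 289.45878287]), array([261.53930745, 412.04608066])]
(array([ 0.48774712, -0.06560599,  0.13235701]), [0.1, 0.1]) (array([ 0.43889697, -0.06748672,  0.13433324]), [0.1, 0.1])
(array([ 0.48930371, -0.04206456,  0.09634205]), [8.0, 8.0]) (array([ 0.44551644, -0.08870614,  0.17037861]), [5.7, 5.7])
```

Request:
apply_moves --commands '[{"grip": 1, "dp": [-1, 0, 25], "yaw": 0}, {"grip": 1, "dp": [-1, 0, 45], "yaw": 0}, {"grip": 1, "dp": [-1, 0, 54], "yaw": 0}, {"grip": 0.8, "dp": [-1, 0, 54], "yaw": 0}, {"grip": 0.7, "dp": [-1, 0, 54], "yaw": 0}, {"grip": 0.68, "dp": [-1, 0, 54], "yaw": 0}, {"grip": 0.68, "dp": [-1, 0, 54], "yaw": 0}]' --newtons 25

```text
time_s: 3.6
tcp_pos: [0.463, -0.0679, 0.118]
eef_rot: [-180.0, 0.0, -88.6]
contact_force: [0.6, 1.0, -0.4]
gripper_width: 0.0602
```

Run:
```python
from h import *
save('wrist','w3'); save('scene','s3');s=get_state(); print(s['time_s'],s['tcp_pos'],s['eef_rot'],s['contact_force'],s['gripper_width'])
crop('s3','c7',220,100,400,250,4)
```

```text
3.7 [ 0.46287053 -0.06796793  0.11778387] [-1.79977498e+02  4.13548495e-03 -8.86236159e+01] [ 1.47800413 -0.19965843 -0.74980957] 0.059750317876505254
```

View pics/w3.png

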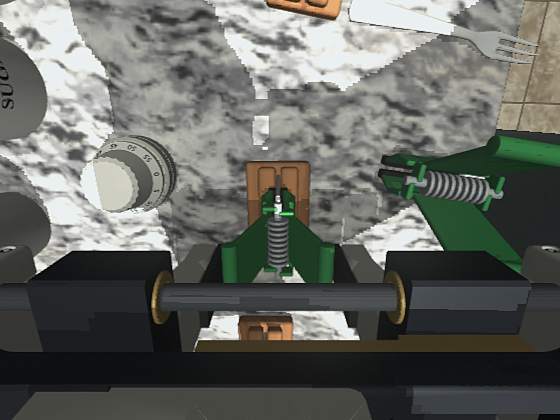

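View pics/c7.png

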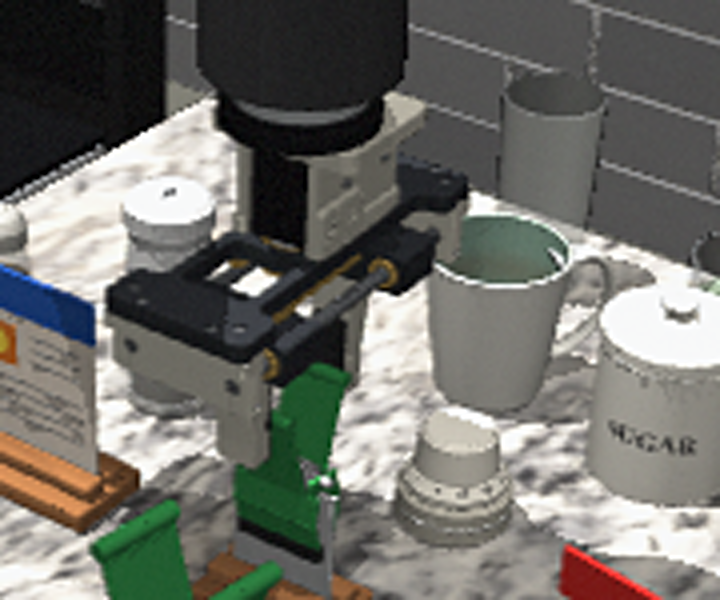

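Request:
apply_moves --commands '[{"grip": 0.62, "dp": [0, 0, 0], "yaw": 0}, {"grip": 0.56, "dp": [0, 0, -0.5], "yaw": 0}, {"grip": 0.51, "dp": [0, 0, -1], "yaw": 0}, {"grip": 0.46, "dp": [0, 0, -2], "yaw": 0}, {"grip": 0.41, "dp": [0, 0, -3], "yaw": 0}, {"grip": 0.36, "dp": [0, 0, -4], "yaw": 0}, {"grip": 0.31, "dp": [0, 0, -5], "yaw": 0}, {"grip": 0.25, "dp": [0, 0, -5], "yaw": 0}, {"grip": 0.2, "dp": [0, 0, -5], "yaw": 0}, {"grip": 0.2, "dp": [0, 0, -5], "yaw": 0}]' --newtons 25

```text
time_s: 4.95
tcp_pos: [0.4645, -0.0679, 0.1238]
eef_rot: [-179.8, -0.0, -88.6]
contact_force: [1.8, -0.8, 9.6]
gripper_width: 0.0239
```

Run:
```python
from h import *
save('wrist','w4'); save('scene','s4');s=get_state(); print(s['time_s'],s['tcp_pos'],s['eef_rot'],s['contact_force'],s['gripper_width'])
crop('s4','c8',220,100,400,250,4)
```

```text
5.05 [ 0.46443123 -0.06786338  0.12379499] [-1.79814652e+02 -7.03339686e-03 -8.85782502e+01] [ 2.29838599 -0.40237473  8.54925515] 0.0240193247581588
```

View pics/w4.png

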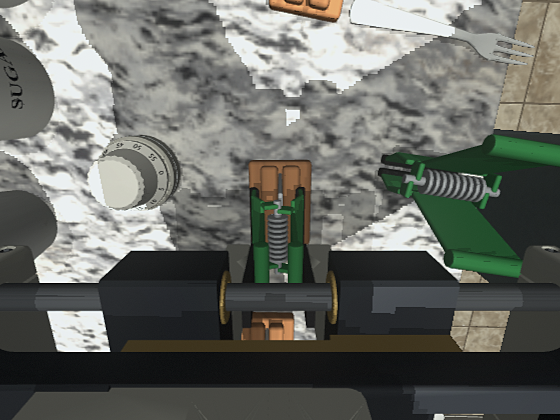

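View pics/c8.png

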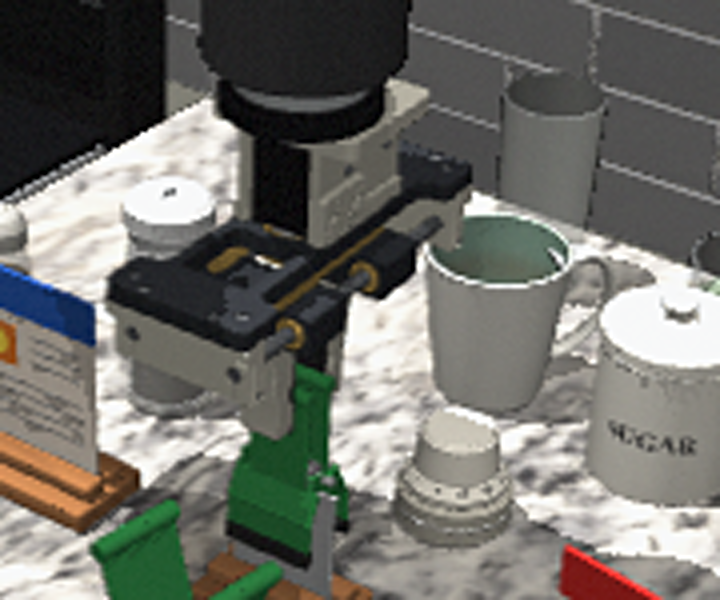

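Request:
apply_moves --commands '[{"grip": 0.2, "dp": [0, 0, -10], "yaw": 0}, {"grip": 0.2, "dp": [0, 0, -30], "yaw": 0}, {"grip": 0.2, "dp": [0, 0, -55], "yaw": 0}, {"grip": 0.2, "dp": [0, 0, -80], "yaw": 0}, {"grip": 0.2, "dp": [0, 0, -105], "yaw": 0}, {"grip": 0.2, "dp": [0, 0, -125], "yaw": 0}, {"grip": 0.2, "dp": [0, 0, -130], "yaw": 0}, {"grip": 0.2, "dp": [0, 0, -130], "yaw": 0}, {"grip": 0.2, "dp": [0, 0, -130], "yaw": 0}]' --newtons 25

```text
time_s: 6.18
tcp_pos: [0.4621, -0.068, 0.2515]
eef_rot: [179.9, -0.0, -88.6]
contact_force: [-1.0, 0.3, -0.9]
gripper_width: 0.0238
```

Run:
```python
from h import *
save('wrist','w5'); save('scene','s5');s=get_state(); print(s['time_s'],s['tcp_pos'],s['eef_rot'],s['contact_force'],s['gripper_width'])
crop('s5','c9',230,60,370,210,4)
```

```text
6.275 [ 0.46229583 -0.06804218  0.25169657] [ 1.79903957e+02 -1.23941474e-02 -8.86310766e+01] [-0.55806452  0.80319979 -0.09688471] 0.023971988045892793
```

View pics/w5.png

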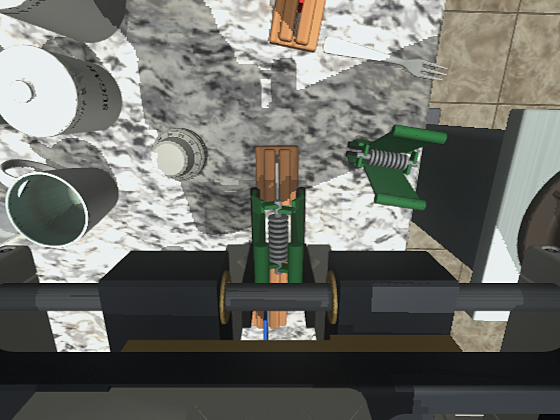

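View pics/c9.png

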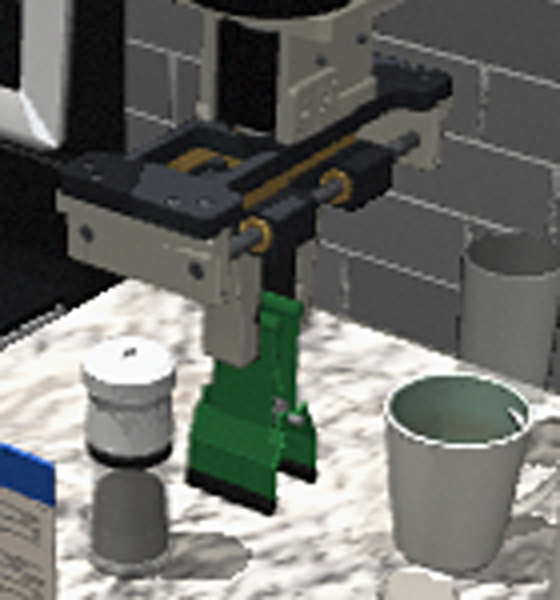

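Run:
```python
from h import *
for u,v,c in ((188,482,.443),(272,512,.443),(278,480,.481),(316,475,.481)):
    p,d=ray('s5',230+u/4,60+v/4); print(p+d*(c-p[0])/d[0])
save('top','t5'); crop('t5','c10',200,130,420,300,3.5)
```

```text
[ 0.443      -0.04389072  0.17546656]
[ 0.443      -0.09272389  0.17805964]
[ 0.481      -0.06968968  0.16799826]
[ 0.481      -0.09130851  0.17918126]
```

View pics/c10.png

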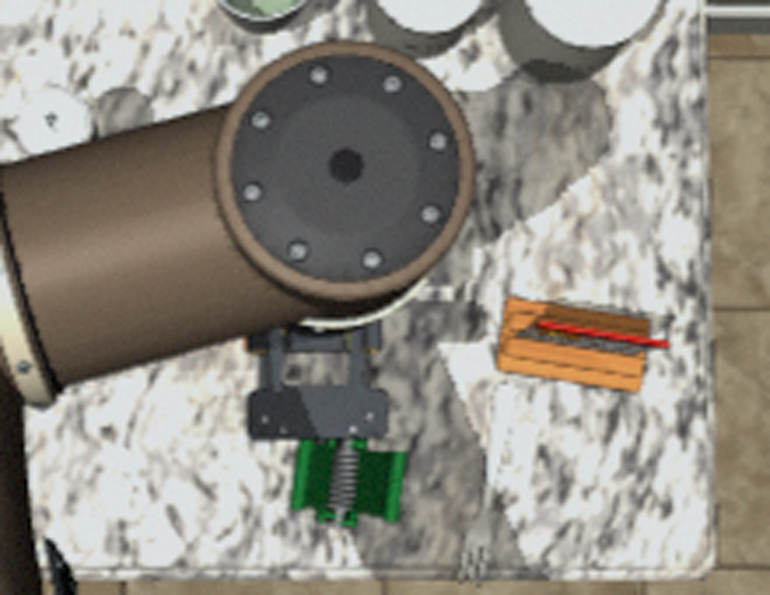

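Request:
apply_moves --commands '[{"grip": 0.2, "dp": [20, 3, 0], "yaw": 0.02}, {"grip": 0.2, "dp": [60, 9, 0], "yaw": 0.05}, {"grip": 0.2, "dp": [105, 15, 0], "yaw": 0.09}, {"grip": 0.2, "dp": [150, 21, 0], "yaw": 0.13}, {"grip": 0.2, "dp": [190, 27, 0], "yaw": 0.16}, {"grip": 0.2, "dp": [208, 29.5, 0], "yaw": 0.176}, {"grip": 0.2, "dp": [208, 29.5, 0], "yaw": 0.176}, {"grip": 0.2, "dp": [208, 29.5, 0], "yaw": 0.176}, {"grip": 0.2, "dp": [208, 29.5, 0], "yaw": 0.176}]'

```text
time_s: 7.45
tcp_pos: [0.4384, -0.276, 0.2526]
eef_rot: [-180.0, 0.0, -98.6]
contact_force: [0.8, -0.5, -0.7]
gripper_width: 0.0245
```

Run:
```python
from h import *
save('wrist','w6'); save('scene','s6');s=get_state(); print(s['time_s'],s['tcp_pos'],s['eef_rot'],s['contact_force'],s['gripper_width'])
crop('s6','c11',300,120,460,330,2.8)
L=[.444,-.2329,.129];Rr=[.4307,-.3207,.129]
print(proj('w6',L),proj('w6',Rr),proj('s6',[.437,-.277,.129]))
```

```text
7.55 [ 0.43847669 -0.27605438  0.25268841] [-1.79983665e+02 -1.31638790e-04 -9.86430486e+01] [-0.19424089 -0.89465061 -1.22357079] 0.023983699534104782
[279.44686112 242.30407083] [279.45438936 151.69983341] [381.83177048 249.13002531]
```

View pics/w6.png

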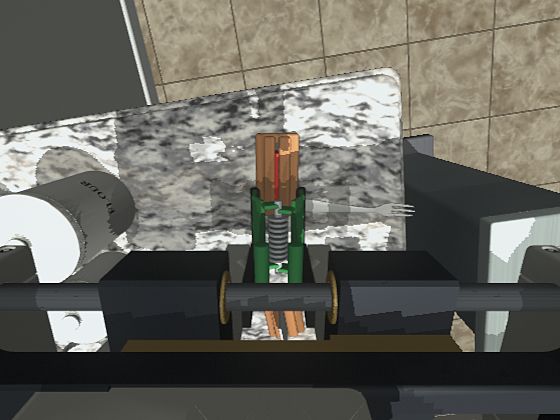

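View pics/c11.png

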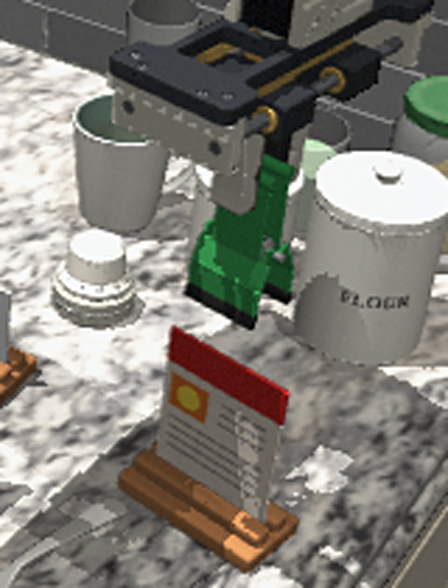

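Run:
```python
from h import *
crop('w6','c12',230,120,330,290,3.5)
im=cv2.imread('pics/w6.png'); hsv=cv2.cvtColor(im,cv2.COLOR_BGR2HSV)
m=cv2.inRange(hsv,(0,150,60),(6,255,255))|cv2.inRange(hsv,(172,150,60),(180,255,255))
g=cv2.inRange(hsv,(50,100,30),(85,255,255))
for r in list(range(148,205,5))+[250,260,270]:
    c=np.where(m[r,240:320])[0]+240; d=np.where(g[r,240:320])[0]+240; print(r,c.min() if len(c) else '',c.max() if len(c) else '',(d.min(),d.max()) if len(d) else '')
```

```text
148   
153 275 277 
158 275 278 
163 275 278 
168 275 278 
173 275 278 
178 275 278 
183 274 278 
188 275 277 
193 275 277 (np.int64(253), np.int64(302))
198 275 277 (np.int64(251), np.int64(304))
203   (np.int64(252), np.int64(303))
250   (np.int64(254), np.int64(302))
260   (np.int64(254), np.int64(302))
270   (np.int64(254), np.int64(302))
```

View pics/c12.png

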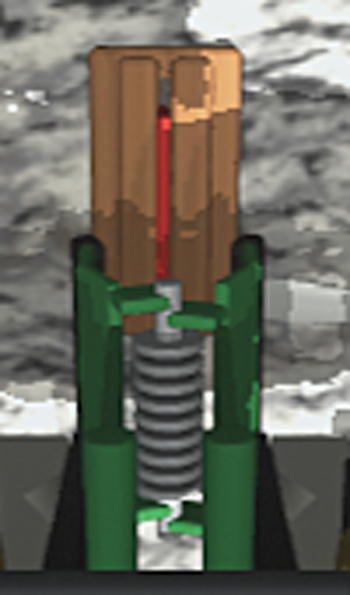

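Request:
apply_moves --commands '[{"grip": 0.2, "dp": [0, -1.2, 8], "yaw": 0}, {"grip": 0.2, "dp": [0, -1.2, 20], "yaw": 0}, {"grip": 0.2, "dp": [0, -1.2, 32], "yaw": 0}, {"grip": 0.2, "dp": [0, -1.2, 44], "yaw": 0}, {"grip": 0.2, "dp": [0, -1.2, 55], "yaw": 0}, {"grip": 0.2, "dp": [0, -1.2, 64], "yaw": 0}, {"grip": 0.2, "dp": [0, -1.2, 70], "yaw": 0}, {"grip": 0.2, "dp": [0, -1.2, 72], "yaw": 0}, {"grip": 0.2, "dp": [0, -1.2, 72], "yaw": 0}, {"grip": 0.2, "dp": [0, -1.2, 72], "yaw": 0}, {"grip": 0.2, "dp": [0, -1.2, 72], "yaw": 0}]'

```text
time_s: 8.93
tcp_pos: [0.4396, -0.2768, 0.1808]
eef_rot: [-180.0, -0.0, -98.7]
contact_force: [-0.8, -0.3, -1.7]
gripper_width: 0.0243
```

Run:
```python
from h import *
save('wrist','w7'); save('scene','s7');s=get_state(); print(s['time_s'],s['tcp_pos'],s['eef_rot'],s['contact_force'],s['moment'],s['gripper_width'])
crop('s7','c13',320,150,430,330,3.3);crop('w7','c14',230,120,330,290,3.5)
```

```text
9.025 [ 0.43954363 -0.27684985  0.18075769] [-1.79978341e+02 -2.80343911e-03 -9.87075113e+01] [ 0.01612699  0.21209867 -0.63240001] [0.00359939 0.10221203 0.01119307] 0.023605720129381044
```

View pics/c13.png

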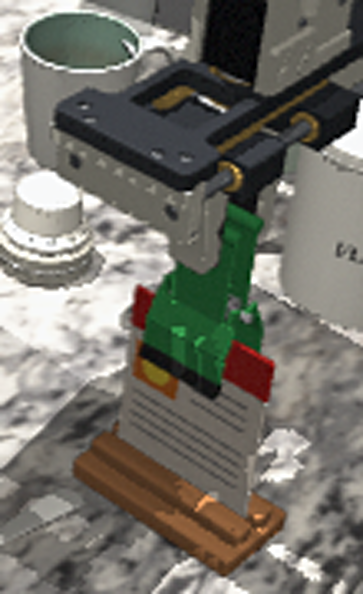

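View pics/c14.png

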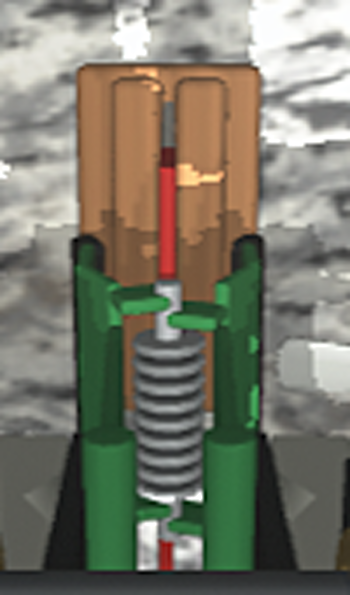

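Run:
```python
from h import *
n=np.array([np.cos(np.radians(-8.7)),np.sin(np.radians(-8.7)),0]); c=np.array([.4385,-.277,.13])
t=np.array([-n[1],n[0],0])
def pl(u,v,off):
    p,d=ray('s7',320+u/3.3,150+v/3.3); q=c+n*off; X=p+d*(n@(q-p))/(n@d); return X,'along',t@(X-c)
print(pl(140,352,-.021),pl(216,397,-.021)); print(pl(135,287,0),pl(273,351,0))
s=get_state();print(s['qd'],s['contact_force'])
```

```text
(array([ 0.42141401, -0.2498244 ,  0.10833566]), 'along', np.float64(0.024278472027489964)) (array([ 0.41388212, -0.29904551,  0.10859738]), 'along', np.float64(-0.025515572381073413))
(array([ 0.44559784, -0.23061544,  0.12802581]), 'along', np.float64(0.04692447781226242)) (array([ 0.43224238, -0.31789374,  0.13700291]), 'along', np.float64(-0.04136974898531683))
[-0.00232666  0.13204203 -0.06240681 -0.034674    0.02011096  0.07223473] [ 0.01612699  0.21209867 -0.63240001]
```

Request:
apply_moves --commands '[{"grip": 0.2, "dp": [0, 0, 2.5], "yaw": 0}, {"grip": 0.2, "dp": [0, 0, 5], "yaw": 0}, {"grip": 0.2, "dp": [0, 0, 5], "yaw": 0}, {"grip": 0.2, "dp": [0, 0, 5], "yaw": 0}, {"grip": 0.2, "dp": [0, 0, 5], "yaw": 0}, {"grip": 0.2, "dp": [0, 0, 5], "yaw": 0}, {"grip": 0.2, "dp": [0, 0, 5], "yaw": 0}]'

```text
time_s: 9.9
tcp_pos: [0.4395, -0.2768, 0.1756]
eef_rot: [-180.0, 0.0, -98.7]
contact_force: [0.4, 0.4, -0.5]
gripper_width: 0.0237
```

Run:
```python
from h import *
save('wrist','w8'); save('scene','s8');s=get_state(); print(s['time_s'],s['tcp_pos'],s['contact_force'],s['gripper_width'],s['qd'])
crop('s8','c15',320,150,430,330,3.3);crop('w8','c16',230,120,330,290,3.5)
a=cv2.imread('pics/c15.png');b=cv2.imread('pics/c16.png');b=cv2.resize(b,(350,594));cv2.imwrite('pics/f8.png',np.hstack([a,b]))
```

```text
10.0 [ 0.43944461 -0.27681268  0.17558276] [ 1.1105695   0.8342446  -1.12076907] 0.024541751056537574 [0.0752821  0.02995607 0.01817275 0.04911947 0.03937343 0.05965848]
```

View pics/f8.png

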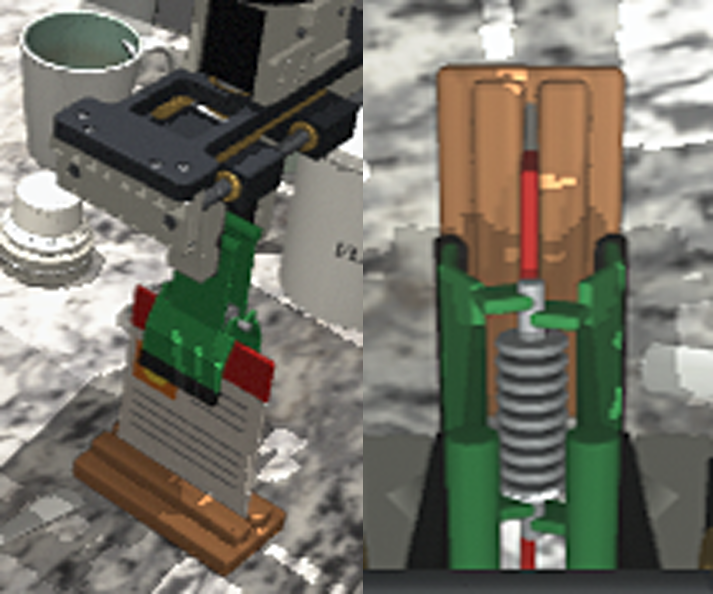

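The clip's jaws straddle the red-banded card, centred and clear of it on both sides. Handing in.

```bash
python3 -c "
from plant import close_job
print(close_job())"
```

```text
the job is handed in; nothing more can be done
None
```

The green clip is off the perch and held wide open over the red-banded card. I handed the job in at about 10 s of the 43 s allowed, with the gripper still squeezing it; no verdict is reported.

**What I did:** I chose the smaller clip, the one parked on the perch. I pinched its handles to a 24 mm opening (fully squeezed), lifted it clear, turned it about 10° to match the card and lowered it over the middle of the top edge.

**Last checks:**
- **Sideways:** the wrist picture shows the card edge centred between the jaws, with a clear gap each side.
- **Depth:** the lips are about 20 mm below the card's edge. I measured about 16 mm from the scene picture, then went 5 mm lower and did not measure again. By that estimate the hinge coil clears the edge by about 12 mm.
- **Along the card:** the clip sat within about 1 mm of the middle.
- **Contact:** the wrist force read about 1–2 N. It read much the same in free air, so it shows no contact but could not have detected a touch as light as 0.3 N.
- **Other things:** the route stayed well clear of the blue-banded card and the bystanders. I did not re-measure where they stand.

**Disagreements between measurements:**
- The wrist and fixed cameras differed by about 3 mm on where the clip was. I centred on the wrist picture.
- The clip hung tilted by up to about 3° after the lift by one measurement. A later one over the card showed almost none.
- One check put the far corner of the card 7 mm too high. I put that down to misreading the pixel, because the earlier two-view measurement gave 128–129 mm against the stated 130 mm.

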